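Tip the hex key case flat and push it home against the batten

ROBOT

A 6-joint arm with a two-finger parallel gripper is mounted at the origin on the work surface. World frame = base frame: x ahead of the robot, y to its left, z up, the work surface at z = 0. Lengths are in m, angles in rad, forces in N, time in s.
With the tool pointing down it reaches from about 0.425 to 0.95 m from the base axis. Payload 3.5 kg.
Tool frame: the origin (TCP) lies on the centre line of the jaws, within the pads' length; the fingertips stand 19 mm ahead of it and the grasp point (between the pads) is the TCP; z points along the fingers, y is the line along which they close (so a half turn about z gives the same grasp; the last joint's range is limited). The gripper opens to 85 mm and grips with 20 to 120 N. Pads are 22 mm wide; open, the fingers measure 114 mm over their backs; the gripper's body (76 mm by 85 mm) begins 54 mm behind the grasp point. The pads swing forward as they close: fully open they stand 13 mm farther back than shut.
Start: joints at [-1.333, 0.286, 1.577, -0, 1.279, -0.15], TCP at [0.255, -0.625, 0.25] pointing down, gripper open.
Joint ranges: [-2.77, 2.77], [-0.9, 2.22], [0.21, 2.48], [-1.53, 4.67], [0.24, 2.81], [-2.84, 2.84]. Speed limits (rad/s): [2.79, 2.79, 3.14, 3.14, 3.14, 3.14].

INTERFACE

Orientations are given as a unit quaternion [x, y, z, w].
In Python, from plant import ctrl, imaging gives the robot as it stands. The module is installed in compiled form; this text tells all that it offers.
- The arm moves only by the shell command python3 -m handwheel 'ROWS' [OPENING] [FORCE]. ROWS is JSON, one flat list of numbers, 6 for each row, row after row: the shift along the world's x, y, z in units of 150 mm (1.0 is 150 mm), then the turn, a rotation vector about the world's x, y, z in units of 90 degrees (1.0 is 90 degrees). In form: [tx, ty, tz, rx, ry, rz, tx, ty, tz, rx, ry, rz, ...]. A call has 1 to 5 rows; each row shifts and turns the commanded pose from where the row before left it; what a row does not reach is not made up. A row lasts 1/12 s, in which the tool goes at most 41.7 mm and 7.16 degrees, less where a joint would pass 70% of its speed; a pose out of reach is approached as far as the arm can. A call with a number of a shift or a turn outside -1 to 1 is refused whole. A call with a gripper value outside its range is refused whole. OPENING is the opening, from 0 (shut) to 1 (fully open), set as the call begins (- or left out, the last holds). The fingers move at their own pace and stop on an object; FORCE is the grip in N (left out, the last holds). Time passes only in rows, so rows that do not move let the fingers close. It gives the time, the measured TCP pose, the force, the opening and the grip force at its end, in the units of the state.
- ctrl.get_state(): the state, without advancing time (a new reading comes with each control period).
- imaging.read_camera(name): name is "scene" or "top" or "wrist"; returns (picture, depth): 384x512x3 uint8, blue, green, red; 384x512 float32, m along the optical axis (not along the pixel's ray), 0 where there is no reading.
- imaging.get_calibration(name): a dict with "fovy" (degrees; the focal length in pixels is half the picture's height over the tangent of half this angle, whatever the lens; pixels are square), "cx", "cy" (the principal point, pixels), "R" (3x3) and "t" (3): a world point X has camera coordinates R X + t. Camera axes: x right, y down, z forward; pixel columns grow to the right and rows downward; lengths in m; the calibration is good to about 2 mm. A picture is of the moment at which its call begins: read the wrist's pose just before it. get_calibration takes no time and is no camera call; for the wrist camera it gives the pose at the moment of the call.
- ctrl.sign_off(): hands the job in; it is judged then, once.
The state is a dict: "time": time; "qpos": joint angles; "dq": joint speeds; "joint_efforts": joint torques, N m; "eef_pos": TCP position; "tcp_rot": TCP orientation; "contact_force": force on the tool from outside, world axes, zero at the start; "wrist_torque": the same for the moment, N m; "opening": opening from 0.0 (shut) to 1.0 (fully open); "finger_force": force on a finger pad.
Only numpy, scipy, OpenCV 4.12 (cv2) and the standard library are available. Lean on these libraries where they do the work, as an engineer would, in place of code of your own. Each camera call takes 0.05 s, during which the arm holds its last target. There are 200 camera calls.

TASK

The orange hex key case has been left standing on its long edge under the basin. Only pushing with the fingers, tip it over towards the pale pine batten so that it lies flat on the boards with its clear window and the keys facing up, then push it along the boards until its far edge sits snug and square against the batten, with its whole length along the batten. Never pick the case up, leave the ceramic pot and the red funnel undisturbed, and end clear of everything.

Things in the scene. Friction and masses are not known exactly. Their poses are not given: they have to be found in the camera images.
- case: hex key case: closed orange box, flat-sided, 30 mm thick (own x), 130 long (y), 80 high (z), 0.24 to 0.48 kg, loose, standing at first on a 30 by 130 mm edge face. Origin: centre of that face. Own +x points out of the clear window side. Pushed near its top (50 mm up or more) it tips rather than slides, and falls by itself past 0.4 rad. Flat with the window up, own z points to the batten
- case_top (a point): middle of the case's top edge face as it stands at first (80 mm along own z from the case's origin); lying flat, the edge that must meet the batten. The case's origin is then the middle of the edge nearer the robot, 15 mm above the boards
- case_window (a point): middle of the outer face of the case's clear window (130 by 80 mm), behind which steel keys show. At first the window looks away from the batten, towards the robot side, turned up to about 0.4 rad either way
- batten: fixed pale pine batten on the boards, beyond the case as seen from the robot: 340 mm long (own y), 44 mm deep, 34 mm high. Origin: at board level, in the middle of its front face (the long face towards the robot and the case). Own +x points horizontally into the wood, away from the case; the case's edge is home at own x = 0
- pot: small blue ceramic pot, 80 mm wide over the rim, 70 mm high, standing to one side of the case, loose; origin at the centre of its underside. Leave it alone
- funnel: red plastic funnel standing mouth down, mouth 100 mm wide with a small tab, 115 mm high, to the other side of the case (pot and funnel may swap sides), loose; origin at the centre of its mouth on the boards. Leave it alone
Mind the look-alikes: they are no part of the job. There is more than one size of the case; the job needs the smallest.

How it is judged:
On the way, in this order (a step that is already met when the one before it is completed fails the run):
1. the case has been tipped over and lies flat on the boards, window up (angle between case's own x axis and vertical below 0.12 rad and height (world z) of case_window below 0.036 m), for 0.2 s.
2. the case's far edge is snug against the batten (angle between case's own x axis and vertical below 0.12 rad and x of case_top in the frame of batten above -0.006 m and angle between the z axis of case and the x axis of batten, either way round below 0.08 rad), for 0.2 s.
At the end, for the whole second after the job is handed in: the case lies flat on the boards with its window up (within 0.1 rad), the middle of its far edge within 6 mm of the batten's front face, square to it within 0.08 rad, its whole length along the batten (middle of the edge within 110 mm of the batten's middle), and at rest (angle between case's own x axis and vertical below 0.1 rad and height (world z) of case_window below 0.035 m and x of case_top in the frame of batten between -0.006 and 0.006 m and y of case_top in the frame of batten between -0.11 and 0.11 m and angle between the z axis of case and the x axis of batten, either way round below 0.08 rad and linear speed of case below 0.01 m/s); the robot touches nothing.
It fails at once if the case is lifted off the boards (height (world z) of case_window above 0.06 m or (angle between case's own x axis and vertical below 0.25 rad and height (world z) of case above 0.032 m)).
It fails at once if the pot is shifted or tipped (distance of pot from where it was at the start of the episode above 0.015 m or angle between pot's own z axis and vertical above 0.25 rad).
It fails at once if the funnel is shifted or tipped (distance of funnel from where it was at the start of the episode above 0.015 m or angle between funnel's own z axis and vertical above 0.25 rad).
It also fails if it takes over 48 s, if anything falls off the work surface, if the arm or the gripper's body presses on something with over 40 N, if the wrist force passes 120 N, or if a joint passes its speed limit or range.

## Working session

There is one attempt and no reset: what is moved stays moved. The work goes in short steps, Python scripts to look and compute and a shell command to move; the robot and the scene stay as the last step left them, time stands still between calls to the robot, and variables do not carry over. Pictures are saved under pics/ and viewed, at most 10 in all, crops included, and the job is handed in when it is done.

```bash
mkdir -p pics; cat > h.py <<'E'
import numpy as np, cv2
from plant import ctrl, imaging
def shot(n):
    c=imaging.get_calibration(n); p,d=imaging.read_camera(n); return p,d,c
def cloud(d,c):
    f=192/np.tan(np.radians(c['fovy'])/2); v,u=np.mgrid[:384,:512]
    P=np.dstack([(u-c['cx'])/f*d,(v-c['cy'])/f*d,d])
    return (P-np.array(c['t']))@np.array(c['R'])
E
python3 - <<'E'
from h import *
for n in('scene','top'):
    p,d,c=shot(n); cv2.imwrite(f'pics/{n}1.png',p); np.savez(f'{n}1.npz',p=p,d=d,W=cloud(d,c)); print(n,c,(d>0).mean())
print(ctrl.get_state())
E
```

```text
scene {'fovy': 51.935015343927546, 'cx': 253.98037489895438, 'cy': 186.0394009932059, 'R': array([[-8.53040568e-01,  5.21844294e-01, -5.67941518e-04],
       [ 3.34801230e-01,  5.46452361e-01, -7.67657446e-01],
       [-4.00287305e-01, -6.55033091e-01, -6.40860144e-01]]), 't': array([ 0.46807124, -0.1348554 ,  1.18177952])} 0.996307373046875
top {'fovy': 48.31323364912154, 'cx': 257.30985107853337, 'cy': 188.26333286924398, 'R': array([[-0.0176469 , -0.99984315,  0.00150543],
       [-0.99127065,  0.0172988 , -0.13070289],
       [ 0.13065634, -0.00379879, -0.99142044]]), 't': array([0.06956221, 0.57125016, 0.98729579])} 0.9959818522135416
{'time': 0.1, 'qpos': array([-1.33298720e+00,  2.87153016e-01,  1.57799733e+00,  1.68321112e-05,
        1.27860047e+00, -1.49947324e-01]), 'dq': array([-5.53712173e-04, -2.51023758e-03, -3.10906373e-03,  5.52520778e-05,
       -3.06056801e-04, -1.21509734e-03]), 'joint_efforts': array([ 6.25610082e-04, -4.07298160e+01, -2.93697417e+01, -1.93264545e-04,
        3.43050233e-03,  1.17094952e-06]), 'eef_pos': array([ 0.25516135, -0.62433245,  0.24905283]), 'tcp_rot': array([ 9.81264312e-01,  1.92663402e-01, -3.93407887e-05, -1.07839299e-03]), 'contact_force': array([ 0.31025598, -0.1857861 , -0.20496074]), 'wrist_torque': array([ 0.02292897, -0.0257832 , -0.04311538]), 'finger_force': 0.0, 'opening': 0.9968513286975766}
```

View pics/scene1.png

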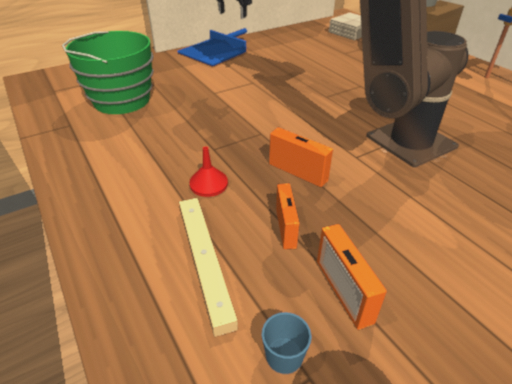

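View pics/top1.png

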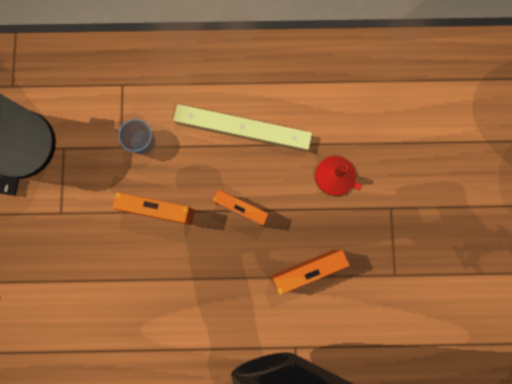

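The target is the small case in the middle: top view around (240,208), scene around (289,215). The batten is at (242,127), the pot at (135,136) and the funnel at (337,176). A larger case stands on each side and nearer the robot, at (153,208) and (311,271). There is also a dark overhead object at (20,140).

```bash
python3 - <<'E'
from h import *
z=np.load('top1.npz'); p,W=z['p'],z['W']; hsv=cv2.cvtColor(p,cv2.COLOR_BGR2HSV)
s=np.load('scene1.npz'); hs=cv2.cvtColor(s['p'],cv2.COLOR_BGR2HSV)
def blobs(h,W,lo,hi,name):
    m=cv2.inRange(h,lo,hi); n,l,st,_=cv2.connectedComponentsWithStats(m)
    for i in range(1,n):
        if st[i,4]<150: continue
        P=W[l==i]; P=P[(P[:,0]<1.2)]
        if len(P)<100: continue
        zt=np.percentile(P[:,2],95); Q=P[P[:,2]>zt-.012]
        r=cv2.minAreaRect((Q[:,:2]*1000).astype(np.float32))
        print(name,st[i].tolist(),'ztop',zt.round(4),'rect',np.round(r[0],1),np.round(r[1],1),round(r[2],1),'mean',Q.mean(0).round(4))
for nm,h,w in(('top',hsv,W),('scene',hs,s['W'])):
    print(nm)
    blobs(h,w,(5,190,190),(14,255,255),'orange'); blobs(h,w,(25,60,120),(40,255,255),'pine'); blobs(h,w,(95,60,50),(115,255,255),'blue'); blobs(h,w,(0,190,80),(4,255,255),'red')
for a in((140,20),(60,8),(370,290),(186,10)): print(a,W[a].round(3),p[a])
H=W[:,:,2]; print('high pts', [(W[H>.2].min(0)).round(2),W[H>.2].max(0).round(2)])
B=W[100:180,0:52]; B=B[B[...,2]>.15]; print(B.min(0),B.max(0))
E
```

```text
top
orange [213, 190, 54, 34, 599] ztop 0.0812 rect [515.8  91.7] [151.1  65.6] 43.6 mean [0.5254 0.0998 0.0802]
orange [113, 193, 75, 29, 1045] ztop 0.1047 rect [503.9 219.5] [335.6  44.3] 74.8 mean [0.5248 0.2992 0.1037]
orange [274, 251, 74, 42, 1109] ztop 0.1046 rect [380.8 -32.2] [200.9  97.6] 84.8 mean [ 0.3793 -0.0538  0.1068]
pine [175, 105, 136, 44, 2223] ztop 0.0356 rect [604.1 122.8] [336.8 295.1] 76.7 mean [0.7247 0.0919 0.038 ]
red [316, 156, 45, 39, 1241] ztop 0.0894 rect [520.6 -40.9] [ 17.9 265. ] 42.1 mean [ 0.5948 -0.1221  0.1486]
scene
orange [271, 128, 62, 58, 1605] ztop 0.1029 rect [598.7 271.9] [907.3 152.5] 55.7 mean [ 0.3867 -0.0423  0.1033]
orange [278, 183, 21, 66, 825] ztop 0.0803 rect [692.8 332.5] [702.6  45.4] 54.0 mean [0.5326 0.1104 0.0817]
orange [324, 224, 62, 106, 1834] ztop 0.1035 rect [673.7 446.3] [568.7 114.9] 44.2 mean [0.5316 0.3126 0.1048]
pine [180, 199, 56, 128, 2624] ztop 0.0348 rect [782.6 273.7] [709.9  62.7] 72.8 mean [0.7346 0.1228 0.0353]
blue [178, 28, 69, 38, 1375] ztop 0.0519 rect [ 520.4 -237.8] [1853.5  163.6] 59.7 mean [ 0.1133 -0.8998  0.0706]
blue [262, 313, 49, 60, 2219] ztop 0.0693 rect [808.3 448.4] [371.7  75.9] 43.3 mean [0.7007 0.3486 0.0696]
red [190, 147, 38, 50, 999] ztop 0.0951 rect [763.8 230.6] [806.6  15. ] 66.5 mean [ 0.6159 -0.1102  0.1133]
(140, 20) [0.673 0.574 0.143] [62 72 77]
(60, 8) [ 0.923  0.698 -0.001] [ 48  84 131]
(370, 290) [0.235 0.013 0.323] [17 17 20]
(186, 10) [0.59  0.66  0.023] [28 29 34]
high pts [array([ 0.2 , -0.06,  0.2 ]), array([0.75, 0.59, 1.05])]
[0.43849462 0.06341988 0.15001018] [0.75862426 0.60907346 1.05338455]
```

```bash
cat >> h.py <<'E'
def ray(uv,c,h):
    f=192/np.tan(np.radians(c['fovy'])/2); uv=np.asarray(uv,float).reshape(-1,2); R=np.array(c['R']); t=np.array(c['t'])
    D=np.c_[(uv-[c['cx'],c['cy']])/f,np.ones(len(uv))]@R; o=-R.T@t
    return o+D*((h-o[2])/D[:,2])[:,None]
def rect(p,W,c,lo,hi,h,box,tol=.006):
    "fit rectangle to the face at height h: mask pixels near that height, cast onto the plane"
    m=cv2.inRange(cv2.cvtColor(p,cv2.COLOR_BGR2HSV),lo,hi)>0
    x0,y0,x1,y1=box; b=np.zeros_like(m); b[y0:y1,x0:x1]=1
    m=(m&b&(abs(W[...,2]-h)<tol)).astype(np.uint8)
    m=cv2.morphologyEx(m,cv2.MORPH_CLOSE,np.ones((7,7)))
    v,u=np.nonzero(m); P=ray(np.c_[u,v],c,h)[:,:2]
    r=cv2.minAreaRect((P*1000).astype(np.float32)); B=cv2.boxPoints(r)
    e=[B[1]-B[0],B[2]-B[1]]; L=max(e,key=np.linalg.norm)
    if L[1]<0: L=-L
    return np.array(r[0]),sorted(r[1]),np.arctan2(-L[0],L[1]),P  # yaw of long axis from +y
OR=((5,150,120),(15,255,255)); PI=((25,60,120),(40,255,255))
E
python3 - <<'E'
from h import *
z=np.load('top1.npz'); p,W=z['p'],z['W']; c=imaging.get_calibration('top')
for nm,col,h,box in(('case',OR,.08,(205,180,275,232)),('L',OR,.104,(105,185,200,232)),('R',OR,.104,(265,240,360,300)),('batten',PI,.034,(170,95,320,160))):
    a=rect(p,W,c,*col,h,box,.012); print(nm,a[0].round(1),np.round(a[1],1),a[2].round(3),len(a[3]))
hs=cv2.cvtColor(p,cv2.COLOR_BGR2HSV)
for nm,lo,hi,h,box in(('pot',(90,50,30),(125,255,255),.07,(110,115,160,158)),('fun',(0,190,60),(4,255,255),.0,(300,150,368,200)),('fun2',(170,150,60),(180,255,255),.0,(300,150,368,200))):
    m=cv2.inRange(hs,lo,hi); b=np.zeros_like(m); x0,y0,x1,y1=box; b[y0:y1,x0:x1]=255; v,u=np.nonzero(m&b)
    if len(u)<20: continue
    print(nm,len(u)); P=ray(np.c_[u,v],c,h)[:,:2]*1000; print(P.min(0).round(),P.max(0).round())
B=W[95:180,0:50]; print(np.array2string(B[::10,::10,2],precision=2)); print(W[140,30],W[140,50])
H=W[...,2]>.15; print(cv2.connectedComponentsWithStats(H.astype(np.uint8))[2][:8])
E
```

```text
case [524.2  99.1] [ 30.1 128.9] -0.466 748
L [524.9 297.7] [ 38.5 167.4] -0.218 1300
R [377.9 -54.1] [ 39.2 166.4] 0.366 1387
batten [726.2  93.5] [ 41.5 335.6] -0.232 2255
fun 1241
[ 559. -196.] [656. -87.]
[[ 0.2  -0.   -0.01 -0.    0.  ]
 [ 0.22  0.18  0.1   0.   -0.  ]
 [ 0.23  0.19  0.15  0.09  0.01]
 [ 0.22  0.19  0.16  0.11  0.06]
 [ 0.21  0.19  0.15  0.11  0.07]
 [ 0.19  0.17  0.14  0.11  0.07]
 [ 0.17  0.15  0.12  0.09  0.05]
 [ 0.13  0.11  0.08  0.05  0.02]
 [ 0.    0.03  0.03  0.01 -0.  ]]
[0.68211588 0.57155181 0.10759264] [0.70288134 0.56746349 0.02367864]
[[     0      0    512    384 192259]
 [    71      0      1      1      1]
 [   112      1      1      1      1]
 [   231      0      1      1      1]
 [   221      2      1      1      1]
 [   263      2      1      1      1]
 [   288      3      1      1      1]
 [   372      2      1      1      1]]
```

```bash
H="python3 -m handwheel"
$H '[.15,.217,0,0,0,-.03,.15,.217,0,0,0,-.03,.15,.217,0,0,0,-.03,.15,.217,0,0,0,-.03,.15,.217,0,0,0,-.03]' >/dev/null
$H '[.15,.217,0,0,0,-.03,.15,.217,0,0,0,-.03,.15,.217,0,0,0,-.03,.15,.217,0,0,0,-.03,.15,.217,0,0,0,-.03]'
$H '[-0.006,0.258,0,0,0,-0.022,-0.006,0.258,0,0,0,-0.022,-0.006,0.258,0,0,0,-0.022,-0.006,0.258,0,0,0,-0.022,-0.006,0.258,0,0,0,-0.022]' >/dev/null
$H '[-0.006,0.258,0,0,0,-0.022,-0.006,0.258,0,0,0,-0.022,-0.006,0.258,0,0,0,-0.022,-0.006,0.258,0,0,0,-0.022,-0.006,0.258,0,0,0,-0.022]'>/dev/null
$H '[-0.006,0.258,0,0,0,-0.022,0,0,0,0,0,0,0,0,0,0,0,0]'
python3 -c "
from h import *
from scipy.spatial.transform import Rotation as R
s=ctrl.get_state(); y=R.from_quat(s['tcp_rot']).as_matrix()[:,1]; print(s['qpos'].round(2),'yaw',np.arctan2(y[0],-y[1]))"
```

```text
time: 1.18
eef_pos: [0.2454, -0.1979, 0.2502]
tcp_rot: [1.0, 0.005, 0.001, 0.001]
contact_force: [-0.1, -0.1, 0.5]
opening: 0.996
finger_force: 0.0
[-1.   -0.64  2.37 -0.    1.4   0.56] yaw 0.010563126869604355invalid input: not JSON, or not a number
invalid input: not JSON, or not a number
```

```bash
H="python3 -m handwheel"
$H '[0.25,0.08,0,0,0,-0.03,0.25,0.08,0,0,0,-0.03,0.25,0.08,0,0,0,-0.03,0.25,0.08,0,0,0,-0.03,0.25,0.08,0,0,0,-0.03]'
$H '[0.05,0.25,0,0,0,-0.03,0.05,0.25,0,0,0,-0.03,0.05,0.25,0,0,0,-0.03,0.05,0.25,0,0,0,-0.03,0.05,0.25,0,0,0,-0.03]' >/dev/null
$H '[0,0.26,0,0,0,0,0,0.25,0,0,0,0,0,0,0,0,0,0,0,0,0,0,0,0]'
python3 - <<'E'
from h import *
from scipy.spatial.transform import Rotation as R
s=ctrl.get_state(); y=R.from_quat(s['tcp_rot']).as_matrix()[:,1]; print(s['qpos'].round(2),'yaw',np.arctan2(y[0],-y[1]))
p,d,c=shot('top'); W=cloud(d,c); a=rect(p,W,c,*OR,.08,(205,180,275,232),.012);print(a[:3]); cv2.imwrite('pics/t2.png',p)
p,d,c=shot('wrist'); cv2.imwrite('pics/w2.png',p)
E
```

```text
time: 1.6
eef_pos: [0.4352, -0.1394, 0.2496]
tcp_rot: [0.993, -0.115, -0.0, 0.0]
contact_force: [0.5, -0.5, 0.8]
opening: 0.997
finger_force: 0.0
time: 2.35
eef_pos: [0.471, 0.1258, 0.2494]
tcp_rot: [0.974, -0.228, -0.001, 0.0]
contact_force: [-0.1, -0.2, 0.1]
opening: 0.999
finger_force: 0.0
[ 0.05 -0.14  2.03 -0.    1.25  2.08] yaw -0.4603295842778826
(array([524.56237793,  99.00408173]), [29.481706619262695, 128.94570922851562], np.float32(-0.48219764))
```

View pics/w2.png

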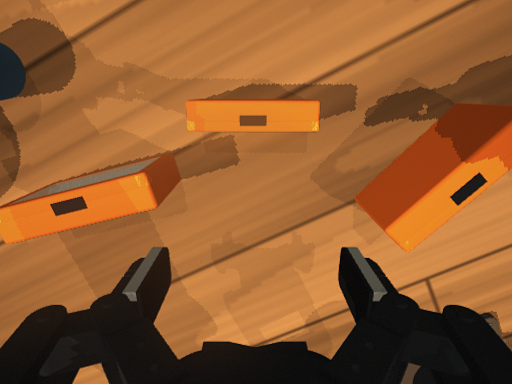

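The wrist view shows the small case centred between the fingers at (253,115), with its long side parallel to the finger line. Next I descend behind it and push near the top.

```bash
H="python3 -m handwheel"
$H '[0,0,-0.234,0,0,0,0,0,-0.234,0,0,0,0,0,-0.234,0,0,0,0,0,-0.234,0,0,0,0,0,-0.234,0,0,0]' 1
$H '[0.05,-0.026,0,0,0,0,0.05,-0.026,0,0,0,0,0.03,-0.015,0,0,0,0,0.03,-0.015,0,0,0,0,0.03,-0.015,0,0,0,0]'
$H '[0.03,-0.015,0,0,0,0,0.03,-0.015,0,0,0,0,0.03,-0.015,0,0,0,0,0.03,-0.015,0,0,0,0,0.03,-0.015,0,0,0,0]'
python3 - <<'E'
from h import *
p,d,c=shot('top'); cv2.imwrite('pics/t3.png',cv2.resize(p[80:300,100:400],None,fx=2,fy=2))
E
```

```text
time: 2.87
eef_pos: [0.471, 0.1228, 0.0734]
tcp_rot: [0.973, -0.231, 0.001, 0.0]
contact_force: [-0.5, 0.0, 0.6]
opening: 0.997
finger_force: 0.0
time: 3.28
eef_pos: [0.5018, 0.1096, 0.0777]
tcp_rot: [0.973, -0.23, 0.003, -0.001]
contact_force: [-0.3, 0.1, 0.4]
opening: 0.997
finger_force: 0.0
time: 3.7
eef_pos: [0.5219, 0.0989, 0.075]
tcp_rot: [0.973, -0.23, 0.0, -0.0]
contact_force: [-0.1, -0.1, 0.1]
opening: 1.0
finger_force: 0.1
```

View pics/t3.png

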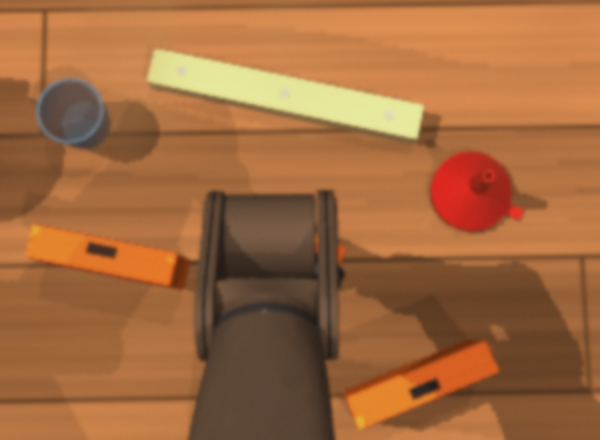

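The arm hides most of the case in this view; only a bit of its right end shows at (328,248). I'll keep pushing.

```bash
H="python3 -m handwheel"
$H '[0.03,-0.015,0,0,0,0,0.03,-0.015,0,0,0,0,0.03,-0.015,0,0,0,0,0.03,-0.015,0,0,0,0,0,0,0,0,0,0]'
python3 - <<'E'
from h import *
p,d,c=shot('wrist'); cv2.imwrite('pics/w4.png',p)
E
```

```text
time: 4.17
eef_pos: [0.5405, 0.0896, 0.075]
tcp_rot: [0.973, -0.23, 0.001, -0.0]
contact_force: [-0.5, 0.3, -0.1]
opening: 0.998
finger_force: 0.0
```

View pics/w4.png

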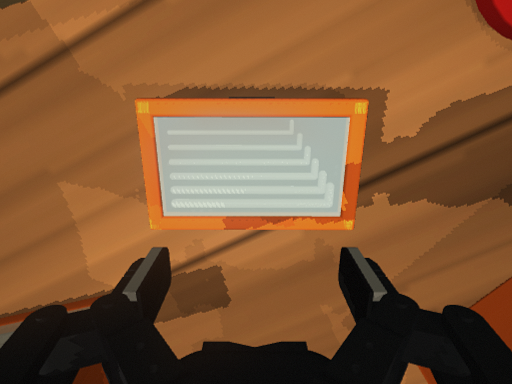

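The case is down with its window and keys facing up. Its outline in the wrist view runs from (136,100) to (368,228). Now I measure its pose.

```bash
cat > m.py <<'E'
from h import *
from scipy.spatial.transform import Rotation as R
F=np.array([704.8,98.6]); byaw=-.232; n=np.array([np.cos(byaw),np.sin(byaw)]); t=np.array([-n[1],n[0]])
def case(box):
    p,d,c=shot('wrist'); W=cloud(d,c); a=rect(p,W,c,*OR,.03,box,.012)
    far=a[0]+40*np.array([np.cos(a[2]),np.sin(a[2])])
    s=ctrl.get_state(); y=R.from_quat(s['tcp_rot']).as_matrix()[:,1]; e=s['eef_pos'][:2]*1000
    print('size',np.round(a[1],1),'centre',a[0].round(1),'yaw',a[2].round(3),'far edge in batten',((far-F)@n).round(1),((far-F)@t).round(1))
    print('tcp in batten',((e-F)@n).round(1),((e-F)@t).round(1),'tool yaw',np.arctan2(y[0],-y[1]).round(3),'case c in batten',((a[0]-F)@n).round(1),((a[0]-F)@t).round(1)); return p,d,c,W
E
python3 -c "
from m import *
case((110,80,400,245))"
```

```text
size [ 78.3 128. ] centre [576.7  73.2] yaw -0.465 far edge in batten -79.9 -63.4
tcp in batten -158.8 -46.5 tool yaw -0.464 case c in batten -118.9 -54.2
```

```bash
H="python3 -m handwheel"
$H '[-0.1,0.027,0,0,0,0.05,-0.1,0.027,0,0,0,0.05,-0.096,0.026,0,0,0,0.048,0,0,0,0,0,0,0,0,0,0,0,0]'
$H '[0,0,-0.085,0,0,0,0,0,-0.085,0,0,0,0,0,-0.085,0,0,0,0,0,-0.07,0,0,0,0,0,0,0,0,0]'
python3 -c "
from m import *
p=case((40,20,480,240))[0]; cv2.imwrite('pics/w5.png',p)"
```

```text
time: 4.68
eef_pos: [0.4946, 0.1022, 0.0748]
tcp_rot: [0.993, -0.116, 0.0, 0.0]
contact_force: [0.6, -0.3, -0.1]
opening: 0.997
finger_force: 0.0
time: 5.1
eef_pos: [0.4941, 0.1018, 0.024]
tcp_rot: [0.993, -0.116, -0.002, 0.0]
contact_force: [-0.4, -0.5, -0.7]
opening: 0.997
finger_force: 0.0
size [ 74.3 127.4] centre [574.1  74.6] yaw -0.466 far edge in batten -82.8 -62.7
tcp in batten -205.3 -45.1 tool yaw -0.232 case c in batten -121.7 -53.4
```

View pics/w5.png

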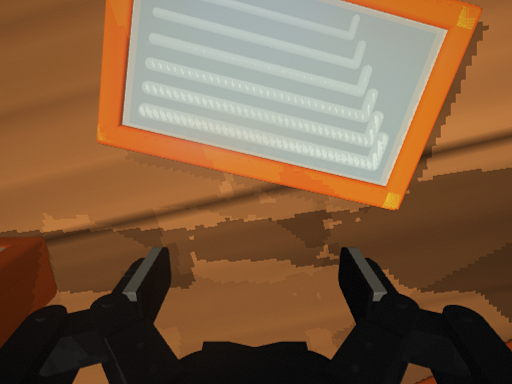

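The right finger, at (365,275), lines up with the nearer right-hand corner at (395,205). Pushing will therefore swing the case square.

```bash
H="python3 -m handwheel"
$H '[0.065,-0.0153,0,0,0,0,0.065,-0.0153,0,0,0,0,0.05,-0.0118,0,0,0,0,0.05,-0.0118,0,0,0,0,0.05,-0.0118,0,0,0,0]'
$H '[0.05,-0.0118,0,0,0,0,0.05,-0.0118,0,0,0,0,0.05,-0.0118,0,0,0,0,0.05,-0.0118,0,0,0,0,0.05,-0.0118,0,0,0,0]'
$H '[0.03,-0.007,0,0,0,0,0.03,-0.007,0,0,0,0,0.03,-0.007,0,0,0,0,0,0,0,0,0,0]'
python3 -c "
from m import *
p=case((40,2,480,240))[0]; cv2.imwrite('pics/w6.png',p); p=shot('scene')[0]
cv2.imwrite('pics/s6.png',cv2.resize(p[120:384,150:400],None,fx=2,fy=2))"
```

```text
time: 5.57
eef_pos: [0.5376, 0.0918, 0.0264]
tcp_rot: [0.993, -0.116, -0.001, 0.0]
contact_force: [-3.0, -1.1, 1.8]
opening: 1.0
finger_force: 1.3
time: 5.98
eef_pos: [0.5751, 0.0833, 0.0261]
tcp_rot: [0.993, -0.115, -0.0, -0.0]
contact_force: [-3.4, -0.2, 3.1]
opening: 1.001
finger_force: 1.8
time: 6.32
eef_pos: [0.5894, 0.0799, 0.0263]
tcp_rot: [0.993, -0.115, 0.001, -0.0]
contact_force: [0.1, 0.1, 0.4]
opening: 1.003
finger_force: 0.0
size [ 71.8 127.4] centre [642.4  66.5] yaw -0.232 far edge in batten -13.4 -45.6
tcp in batten -108.1 -44.8 tool yaw -0.231 case c in batten -53.4 -45.6
```

View pics/s6.png

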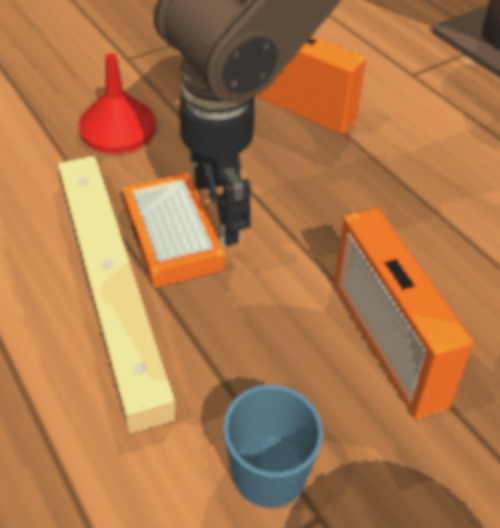

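The case is square to the batten with roughly 15 mm still to go. I'll push gently until the force shows contact.

```bash
H="python3 -m handwheel"
$H '[0.027,-0.0063,0,0,0,0,0.027,-0.0063,0,0,0,0,0.02,-0.0047,0,0,0,0]'
$H '[0.013,-0.003,0,0,0,0,0,0,0,0,0,0]'
$H '[0.013,-0.003,0,0,0,0,0,0,0,0,0,0]'
```

```text
time: 6.67
eef_pos: [0.5992, 0.0775, 0.0259]
tcp_rot: [0.993, -0.115, -0.0, 0.0]
contact_force: [-4.0, 0.5, 1.0]
opening: 1.001
finger_force: 1.5
time: 6.83
eef_pos: [0.6017, 0.0769, 0.026]
tcp_rot: [0.993, -0.115, 0.001, 0.0]
contact_force: [-1.2, 1.1, -0.0]
opening: 1.001
finger_force: 0.4
time: 7.0
eef_pos: [0.6032, 0.0766, 0.026]
tcp_rot: [0.993, -0.115, 0.0, 0.0]
contact_force: [-2.0, 0.1, 0.8]
opening: 1.0
finger_force: 0.8
```

```bash
H="python3 -m handwheel"
for i in 1 ; do
$H '[0.013,-0.003,0,0,0,0,0,0,0,0,0,0]' | grep -E "eef|contact"
$H '[0.013,-0.003,0,0,0,0,0,0,0,0,0,0]'| grep -E "eef|contact"
done
```

```text
eef_pos: [0.6053, 0.0761, 0.0261]
contact_force: [-3.0, -0.1, 0.2]
eef_pos: [0.6073, 0.0757, 0.0261]
contact_force: [-1.5, 1.2, 1.4]
```

```bash
H="python3 -m handwheel"
$H '[0.013,-0.003,0,0,0,0,0,0,0,0,0,0]' | grep -E "eef|contact"
$H '[0.013,-0.003,0,0,0,0,0,0,0,0,0,0]'| grep -E "eef|contact"
python3 -c "
from m import *
case((40,2,480,240)); p=shot('scene')[0]
cv2.imwrite('pics/s7.png',cv2.resize(p[180:300,170:310],None,fx=4,fy=4))"
```

```text
eef_pos: [0.6078, 0.0756, 0.0261]
contact_force: [-6.7, 1.1, 4.7]
eef_pos: [0.6078, 0.0756, 0.026]
contact_force: [-12.4, 1.7, 8.1]
size [ 71.5 127.4] centre [660.9  62.1] yaw -0.232 far edge in batten 5.7 -45.6
tcp in batten -89.1 -44.7 tool yaw -0.231 case c in batten -34.3 -45.6
```

View pics/s7.png

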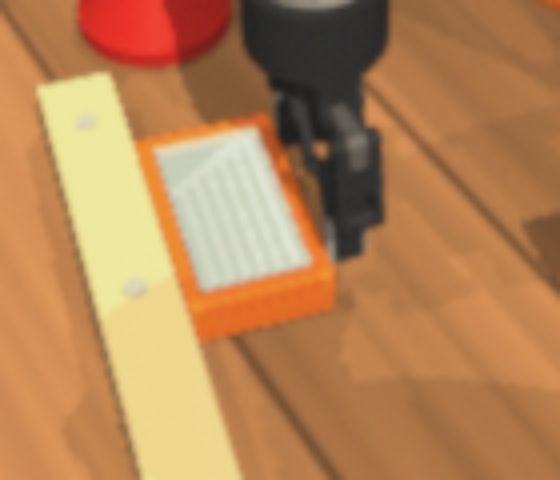

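The force has climbed to 12 N with no further travel, and the case sits flush along the batten. I back off and rise clear.

```bash
H="python3 -m handwheel"
$H '[-0.03,0.007,0,0,0,0,-0.08,0.0188,0,0,0,0,-0.15,0.035,0,0,0,0,-0.1,0.0235,0,0,0,0,0,0,0,0,0,0]' |grep -E "eef|contact"
$H '[0,0,0.25,0,0,0,0,0,0.25,0,0,0,0,0,0.25,0,0,0,0,0,0.25,0,0,0,0,0,0.25,0,0,0]' >/dev/null
$H '[-0.2,0.05,0.1,0,0,0,-0.2,0.05,0.1,0,0,0,0,0,0,0,0,0,0,0,0,0,0,0]' |grep -E "eef|contact"
python3 -c "
from m import *
p,d,c,W=case((40,2,480,380)); cv2.imwrite('pics/w8.png',p)
b=rect(p,W,c,*PI,.034,(0,0,512,384),.012); print('batten',b[0],b[1],b[2])
for h,q in((.03,OR),):
  pass
"
```

```text
eef_pos: [0.5547, 0.088, 0.0255]
contact_force: [1.2, 0.5, -0.2]
eef_pos: [0.498, 0.1026, 0.2459]
contact_force: [0.6, 0.0, 0.8]
size [259.6 357.8] centre [511.3  24.8] yaw -0.586 far edge in batten -133.8 -130.1
tcp in batten -202.2 -43.9 tool yaw -0.231 case c in batten -171.3 -116.3
batten [622.7479248  72.0065918] [3.7561914920806885, 123.41130065917969] -0.2318189
```

View pics/w8.png

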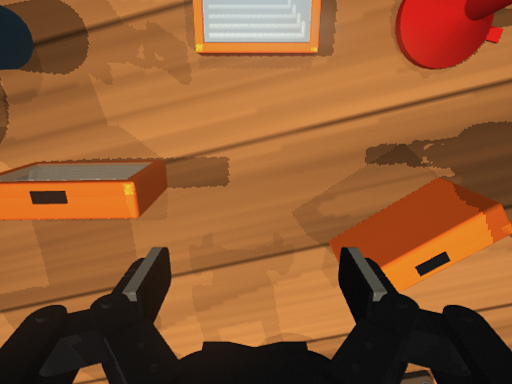

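The case is flat with its near edge at (200–320,50), but its far edge is out of frame. I'll check the gap with the top camera.

```bash
python3 -c "
from m import *
p,d,c=shot('top'); W=cloud(d,c)
a=rect(p,W,c,*OR,.03,(200,110,300,190),.02); b=rect(p,W,c,*PI,.034,(170,95,320,160),.012)
nb=np.array([np.cos(b[2]),np.sin(b[2])]); tb=np.array([-nb[1],nb[0]])
far=a[0]+40*np.array([np.cos(a[2]),np.sin(a[2])]); f=b[0]-22*nb
print(a[:3],b[:3],'gap',(far-f)@nb,(far-f)@tb,'dyaw',a[2]-b[2])
print(((a[3]*1000-f)@nb).max(), ((b[3]*1000-f)@nb).min())"
```

```text
(array([654.2230835,  64.3443222]), [82.54698181152344, 130.47129821777344], np.float32(-0.22965398)) (array([725.99017334,  92.65229034]), [41.55194854736328, 333.83282470703125], np.float32(-0.23147713)) gap -1.3587380697200047 -43.94451189296052 dyaw 0.0018231422
-0.06835421129878634 1.223990806473174
```

```bash
python3 -c "
from plant import ctrl
print(ctrl.sign_off())"
```

```text
the job is handed in; nothing more can be done
None
```

The small hex key case lies flat with its window up and snug against the batten: measured gap about 1 mm, square within 0.002 rad, 44 mm off the batten's middle. The pot and funnel were never touched, the arm is clear, and the job is handed in (no verdict was returned).

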